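Knock a stuck nylon plug out of a dosing barrel

ROBOT

A 6-joint arm with a two-finger parallel gripper is mounted at the origin on the work surface. World frame = base frame: x ahead of the robot, y to its left, z up, the work surface at z = 0. Lengths are in m, angles in degrees, forces in N, time in s.
With the tool pointing down it reaches from about 0.15 to 0.775 m from the base axis. Payload 6.1 kg.
Tool frame: the origin (TCP) lies midway between the tips of the shut fingers; the grasp point (between the pads) lies 19 mm behind it; z points along the fingers, x is the direction in which the jaws open and shut, and the axes are right-handed (so a half turn about z gives the same grasp; the last joint's range is limited). The gripper opens to 85 mm and grips with 20 to 120 N. Pads are 22 mm wide; open, the fingers measure 114 mm over their backs; the gripper's body (76 mm by 85 mm) begins 54 mm behind the grasp point. The pads swing forward as they close: fully open they stand 13 mm farther back than shut.
Start: joints at [68.87, 7.208, -2.269, 80.523, 0, 90], TCP at [0.189, 0.49, 0.231] pointing down, gripper open.
Joint ranges: [-155.77, 155.77], [-54.66, 111.73], [-72.52, 77.12], [-102.08, 115.82], [-83.92, 84.16], [-180, 180]. Speed limits (degrees/s): [136.94, 136.94, 172.46, 180, 180, 180].

INTERFACE

Orientations are given as [roll, pitch, yaw] about the fixed x, y, z axes, in that order (R = Rz(yaw) Ry(pitch) Rx(roll)).
In Python, from station import ctrl, viewer gives the robot as it stands. The module is installed in compiled form; this text tells all that it offers.
- The arm moves only by the shell command python3 -m pendant 'ROWS' [FORCE]. ROWS is JSON, a list of rows, each a list of 7 numbers: the shift along the world's x, y, z in m, then the turn, a rotation vector about the world's x, y, z in degrees, then the finger opening in m, from 0 to 0.0854. A call has 1 to 8 rows; each row shifts and turns the commanded pose from where the row before left it; what a row does not reach is not made up. A row lasts 1/8 s, in which the tool goes at most 62.5 mm and 10.7 degrees, less where a joint would pass 70% of its speed; a pose out of reach is approached as far as the arm can. A call is refused whole if a number of a shift passes 0.0625 or a number of a turn 10.7, either way. A call with a gripper value outside its range is refused whole. The fingers move at their own pace and stop on an object; FORCE is the grip in N (left out, the last holds). Time passes only in rows, so rows that do not move let the fingers close. It gives the time, the measured TCP pose, the force and the opening at its end, in the units of the state.
- ctrl.observe(): the state, without advancing time (a new reading comes with each control period).
- viewer.grab_frame(name): name is "side" or "top" or "wrist"; returns the picture (480x640x3 uint8, blue, green, red); there is no depth.
- viewer.calibration(name): a dict with "fx", "fy", "cx", "cy" (pixels), "camera_from_world" (4x4, takes a point from world to camera coordinates); the wrist camera has in their place "T_tool_cam" (4x4, takes a point from camera to tool coordinates, whose origin is the TCP and whose axes are the tool frame's). Camera axes: x right, y down, z forward; pixel columns grow to the right and rows downward; lengths in m; the calibration is good to about 2 mm. A picture is of the moment at which its call begins: read the wrist's pose just before it. calibration takes no time and is no camera call.
- ctrl.sign_off(): hands the job in, once; it reports no verdict.
The state is a dict: "time": time; "joints": joint angles; "dq": joint speeds; "tau": joint torques, N m; "eef_pos": TCP position; "tcp_rot": TCP orientation; "wrist_force": force on the tool from outside, world axes, zero at the start; "torque": the same for the moment, N m; "grip_width": finger opening in m.
Only numpy, scipy, OpenCV 4.12 (cv2) and the standard library are available. Lean on these libraries where they do the work, as an engineer would, in place of code of your own. Each camera call takes 0.05 s, during which the arm holds its last target.

TASK

A nylon plug is stuck in the metal dosing barrel clamped in the knock-out stand. Take the push rod from its holder, feel gently for the hole of the guide bush on top of the barrel, which sits off centre (lean on it with less than 3 kg), and push the plug down and out of the lower end into the stand's drip tray. Then draw the rod out, put it back fully home and upright in its holder, let go, and leave the other things on the counter alone.

Things in the scene. Friction and masses are not known exactly. Their poses are not given: they have to be found in the camera images.
- rod_grip (a point): Grasp point in the push rod's square black handle (24 x 24 mm, 56 mm tall), on the rod's axis, 26 mm below the handle's top end, 30 mm above the top of the flange and 136 mm above the rod's tip. z points up along the rod; x and y are square to the handle's flat sides. The rod stands upright in its holder at the start.
- rod_tip (a point): Centre of the flat lower end of the push rod, 136 mm below rod_grip along the rod.
- rod: The push rod; origin at the centre of its lower end, z up along it. From the bottom up: plain steel shank 17.4 mm in diameter and 100 mm long with a 1 mm chamfer at the tip, round steel flange 36 mm in diameter and 6 mm thick, square black handle 24 x 24 x 56 mm. About 0.28 kg. Dragging its tip under load can turn it slightly in a grip.
- holder_hole (a point): Centre of the hole, at the top face of the fixed rod holder: a white plate 90 x 90 mm, 10 mm thick, top 115 mm above the table, carried by two side panels. The hole is 26 mm wide and open below to 8 mm above the table. The rod hangs in it with its flange flat on the plate, its tip 15 mm above the table. z up.
- barrel_axis (a point): On the axis of the barrel clamped upright in the stand, level with the top of the steel guide bush on it (a ring 52 mm across, 10 mm thick, top 140 mm above the table). z up. The bush sits eccentrically: the middle of its round hole, 20 mm wide and sharp-edged, is 6 mm from this axis, in a sideways direction that differs each time and that no reading tells: look or feel for it.
- plug_center (a point): Centre of the white nylon plug, a cylinder 32 mm in diameter and 24 mm tall, stuck in the barrel (bore 34 mm, from 126 down to 60 mm above the table, below the bush); its top starts 22 to 44 mm below the bush's top. It grips all the way, moves under a steady push of roughly 8 to 16 N, and falls when its whole height has left the lower end, the rod's tip then about level with that end.
- drip_tray (a point): Centre of the inner floor of the stand's own steel drip tray, below the barrel, 4 mm above the table; floor 132 x 122 mm (x, y), walls to 30 mm above the table. With the rod's flange on the bush, the rod's tip is 20 mm below the barrel's lower end and 36 mm above this floor.
- stand: The fixed knock-out stand with barrel, bush and drip tray, 140 x 154 mm, 140 mm tall; origin on the table under the barrel's axis, z up, axes parallel to barrel_axis. Its two posts stand 71 mm to either side along its y axis; their tops (119 mm) are lower than the bush. The bush is fast and does not shift when pressed gently.
- plug: The plug again; origin at the centre of its underside.
- nozzle: bystander: small steel piping nozzle standing on its wide end, 32 mm across, 45 mm tall; origin under its centre
- cutter: bystander: thin steel ring cutter, 52 mm across, 30 mm tall; origin under its centre
- jar: bystander: closed glass jar, 68 mm across, 85 mm tall; origin under its centre
- bowl: bystander: white plastic bowl, 150 mm across, 60 mm tall; origin under its centre
- palette: bystander: spatula lying flat, 260 mm long along its x axis; origin under its middle
- tamper: bystander: steel hand tamper standing on its foot, 48 mm across, 90 mm tall; origin under its centre
- cup: bystander: open steel cup, 72 mm across, 80 mm tall; origin under its centre

How it is judged (in metres and radians):
On the way, in this order (a step that is already met when the one before it is completed fails the run):
1. the rod's tip has gone through the guide bush, at least 12 mm below its top, with the plug still in the barrel (z of rod_tip in the frame of barrel_axis below -0.012 m and horizontal distance between rod_tip and barrel_axis below 0.0095 m and height (world z) of plug_center above 0.07 m), for 0.05 s.
2. the plug, pushed by the rod, has been driven to the barrel's lower end with the rod in the bore behind it (z of rod_tip in the frame of barrel_axis below -0.06 m and horizontal distance between rod_tip and barrel_axis below 0.0095 m), for 0.05 s.
3. the plug lies in the drip tray (height (world z) of plug_center below 0.036 m and x of plug_center in the frame of drip_tray between -0.066 and 0.066 m and y of plug_center in the frame of drip_tray between -0.061 and 0.061 m), for 0.1 s.
At the end, for the whole second after the job is handed in: The plug lies still inside the stand's drip tray (its centre within the tray's walls and less than 36 mm above the table), and the rod hangs still in its holder, released: flange down on the plate within 4 mm, axis within 12 mm of the hole's centre, upright within 0.08 rad (all of step 3 and linear speed of each of plug, rod below 0.02 m/s and horizontal distance between rod_tip and holder_hole below 0.012 m and angle between rod_grip's own z axis and vertical below 0.08 rad and z of rod_tip in the frame of holder_hole between -0.104 and -0.096 m); the robot touches nothing.
It fails at once if the rod is pressed on the stand or barrel with more than 30 N (contact force between rod and stand above 30 N).
It fails at once if the fingers or arm press on the stand with more than 30 N (contact force between any of the arm, the fingers and stand above 30 N).
It fails at once if the plug is touched with the fingers (contact force between the fingers and plug above 0.5 N).
It fails at once if another thing on the counter is moved by more than 30 mm (distance of any of nozzle, cutter, jar, bowl, palette, tamper, cup from where it was at the start of the episode above 0.03 m).
It also fails if it takes over 72 s, if anything falls off the work surface, if the arm or the gripper's body presses on something with over 40 N, if the wrist force passes 120 N, or if a joint passes its speed limit or range.

## Working session

There is one attempt and no reset: what is moved stays moved. The work goes in short steps, Python scripts to look and compute and a shell command to move; the robot and the scene stay as the last step left them, time stands still between calls to the robot, and variables do not carry over. Pictures are saved under pics/ and viewed, and the job is handed in when it is done.

```bash
mkdir -p pics
python3 - <<'E'
from station import ctrl, viewer
import cv2,numpy as np
print(ctrl.observe())
for n in("side","top","wrist"):
    cv2.imwrite(f"pics/{n}0.png",viewer.grab_frame(n)); c=viewer.calibration(n)
    print(n,{k:np.round(v,4).tolist() for k,v in c.items()})
E
```

```text
{'time': 0.0, 'joints': array([ 6.88696677e+01,  7.24044665e+00, -2.32830844e+00,  8.05244855e+01,
        2.19292917e-03,  9.00019554e+01]), 'dq': array([ 0.09986423,  0.08276641, -0.04881652, -0.02527916,  0.03002135,
        0.01656081]), 'tau': array([ 2.12759960e-04, -4.35910463e+01,  3.52927816e+01,  1.74061063e-02,
        4.55199449e-05, -5.93708165e-06]), 'eef_pos': array([0.18909226, 0.48930405, 0.23052081]), 'tcp_rot': array([-1.79997810e+02,  9.32406782e-02,  6.88677123e+01]), 'wrist_force': array([-0.69252664,  0.4404189 , -0.61892716]), 'torque': array([-0.02243691,  0.02792849,  0.00864009]), 'grip_width': 0.0857098068478198}
side {'fx': 576.1047, 'fy': 576.1047, 'cx': 322.0159, 'cy': 229.4608, 'camera_from_world': [[0.9961, -0.0882, 0.0053, -0.5967], [-0.055, -0.6655, -0.7444, 0.1184], [0.0692, 0.7412, -0.6678, 1.3135], [0.0, 0.0, 0.0, 1.0]]}
top {'fx': 544.306, 'fy': 544.306, 'cx': 321.363, 'cy': 234.6266, 'camera_from_world': [[0.0212, -0.9998, -0.0012, -0.0377], [-0.9909, -0.0208, -0.1328, 0.5692], [0.1328, 0.004, -0.9911, 1.2613], [0.0, 0.0, 0.0, 1.0]]}
wrist {'fx': 365.4864, 'fy': 365.4864, 'cx': 325.0009, 'cy': 233.1665, 'T_tool_cam': [[1.0, 0.0001, -0.0003, -0.0008], [0.0, 0.9479, 0.3186, -0.0831], [0.0003, -0.3186, 0.9479, -0.1429], [0.0, 0.0, 0.0, 1.0]]}
```

View pics/top0.png

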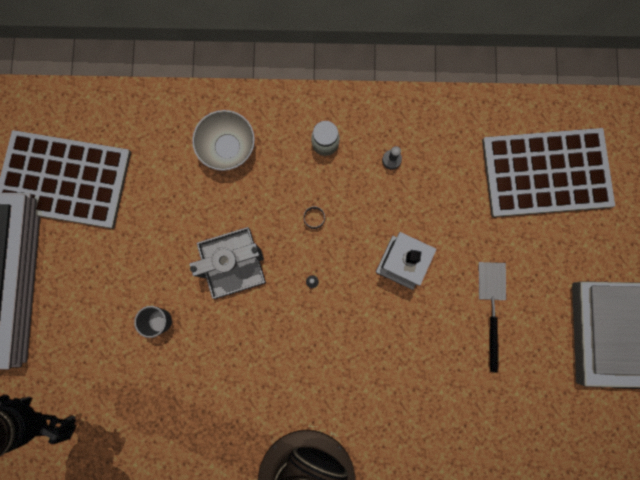

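View pics/side0.png

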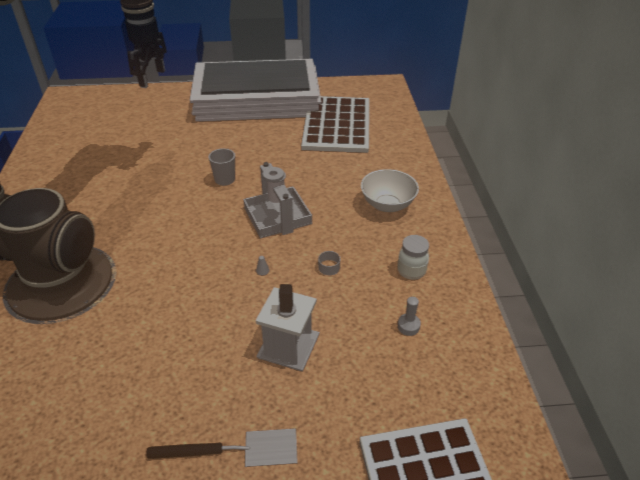

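View pics/wrist0.png

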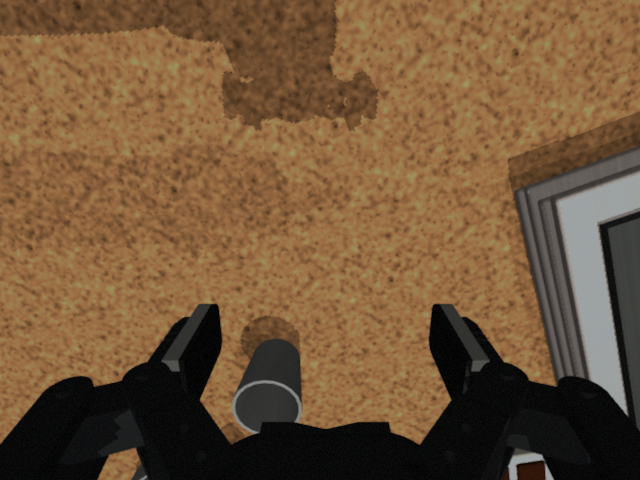

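The top view shows the holder near (407,260) with the black handle at (413,257), and the stand's bush at (223,261). I'll enlarge both.

```bash
cat > h.py <<'E'
import numpy as np,cv2
from station import ctrl,viewer
def ray(n,u,v,z):
    c=viewer.calibration(n)
    d=np.array([(u-c['cx'])/c['fx'],(v-c['cy'])/c['fy'],1.])
    if n=='wrist':
        from scipy.spatial.transform import Rotation as R
        s=ctrl.observe(); r=R.from_euler('xyz',s['tcp_rot'],degrees=True).as_matrix()
        T=c['T_tool_cam']; o=s['eef_pos']+r@T[:3,3]; d=r@T[:3,:3]@d
    else:
        M=c['camera_from_world']; o=-M[:3,:3].T@M[:3,3]; d=M[:3,:3].T@d
    return o+d*(z-o[2])/d[2]
def proj(n,p):
    c=viewer.calibration(n); p=np.asarray(p,float)
    if n=='wrist':
        from scipy.spatial.transform import Rotation as R
        s=ctrl.observe(); r=R.from_euler('xyz',s['tcp_rot'],degrees=True).as_matrix()
        T=c['T_tool_cam']; q=T[:3,:3].T@(r.T@(p-s['eef_pos'])-T[:3,3])
    else:
        M=c['camera_from_world']; q=M[:3,:3]@p+M[:3,3]
    return np.array([c['fx']*q[0]/q[2]+c['cx'],c['fy']*q[1]/q[2]+c['cy']])
def crop(f,x,y,w,h,k,out):
    i=cv2.imread(f)[y:y+h,x:x+w]; cv2.imwrite(out,cv2.resize(i,None,fx=k,fy=k,interpolation=cv2.INTER_CUBIC))
E
python3 - <<'E'
from h import *
crop('pics/top0.png',180,220,100,90,6,'pics/a1.png')
crop('pics/top0.png',370,220,80,80,7,'pics/a2.png')
for p in[('top',413,257,.18),('top',223,261,.14),('side',287,291,.18),('side',273,173,.14)]: print(p,ray(*p))
E
```

```text
('top', 413, 257, 0.18) [ 0.50719808 -0.2206852   0.18      ]
('top', 223, 261, 0.14) [0.49352977 0.18749955 0.14      ]
('side', 287, 291, 0.18) [ 0.51296361 -0.23506792  0.18      ]
('side', 273, 173, 0.14) [0.49587576 0.18529809 0.14      ]
```

View pics/a1.png

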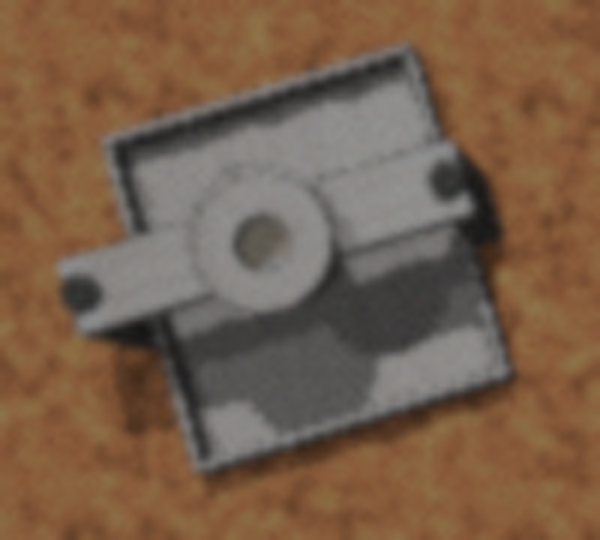

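View pics/a2.png

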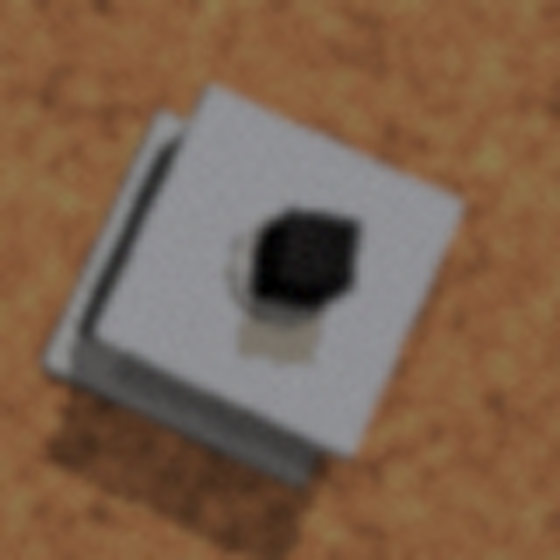

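```bash
python3 -m pendant '[[0.037,-0.037,0.005,0,0,-5,0.08],[0.038,-0.038,0.005,0,0,-5,0.08],[0.038,-0.038,0.005,0,0,-5,0.08],[0.038,-0.038,0.005,0,0,-5,0.08],[0.038,-0.038,0,0,0,-5,0.08],[0.038,-0.038,0,0,0,-5,0.08],[0.038,-0.038,0,0,0,-5,0.08],[0.038,-0.038,0,0,0,-5,0.08]]' 30
python3 -m pendant '[[0,0,0,0,0,0,0.08]]'
python3 - <<'E'
from h import *
print(ctrl.observe())
print(proj('wrist',[.494,.187,.14]))
cv2.imwrite('pics/w1.png',viewer.grab_frame('wrist'))
E
```

```text
time: 1.15
eef_pos: [0.4932, 0.1852, 0.2511]
tcp_rot: [-180.0, 0.0, 28.7]
wrist_force: [0.3, 0.1, 0.0]
grip_width: 0.0799
time: 1.27
eef_pos: [0.4941, 0.1841, 0.2504]
tcp_rot: [180.0, 0.1, 28.6]
wrist_force: [-0.7, 0.2, 0.5]
grip_width: 0.0802
{'time': 1.275, 'joints': array([ 2.04535301e+01,  7.58061680e+00,  5.46389019e-01,  8.30332139e+01,
       -2.84825447e-02,  8.18985729e+01]), 'dq': array([ 3.18945711, -1.38431337, -1.08731808,  0.85803459,  1.35359863,
        0.11881254]), 'tau': array([-1.67086411e+00, -4.34556913e+01,  3.58236229e+01, -2.82675074e-01,
       -2.34432947e-01, -2.38370796e-02]), 'eef_pos': array([0.49409967, 0.18412289, 0.25038017]), 'tcp_rot': array([1.79981306e+02, 7.07825195e-02, 2.85549623e+01]), 'wrist_force': array([-0.73784165,  0.22974821,  0.53368196]), 'torque': array([ 0.01206999, -0.0172469 ,  0.02751514]), 'grip_width': 0.08019376467208425}
[328.91955317 225.9627454 ]
```

View pics/w1.png

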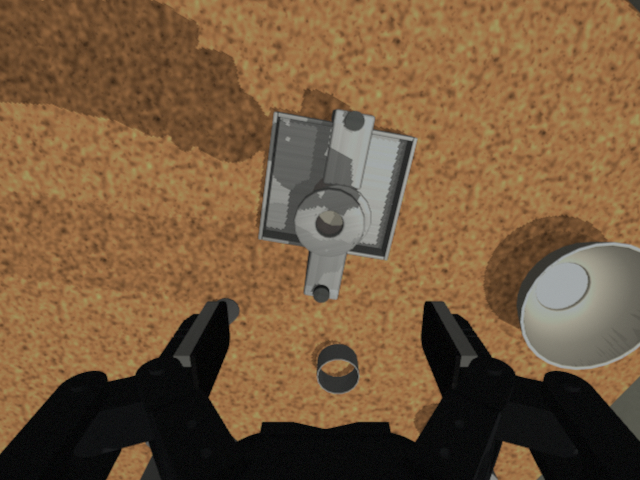

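The bush ring is centred near (330,222), with the hole near (330,220). I'll zoom in and measure.

Run:
```python
from h import *
crop('pics/w1.png',280,175,100,90,7,'pics/w1z.png')
```

```text
(no output)
```

View pics/w1z.png

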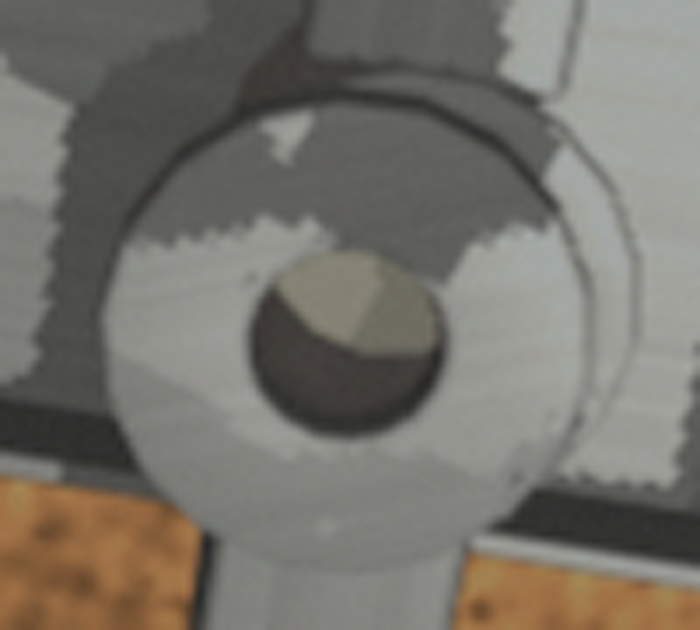

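```bash
python3 - <<'E'
from h import *
print(ray('wrist',329.6,223.9,.14), ray('wrist',329.6,222.5,.14))
print(ray('top',409.9,258.9,.115))
E
python3 -m pendant '[[0.002,-0.058,0.005,0,0,-5,0.08],[0.002,-0.058,0.005,0,0,-5,0.08],[0.002,-0.058,0.005,0,0,-5,0.08],[0.002,-0.058,0.005,0,0,-5,0.08],[0.002,-0.058,0.005,0,0,-5,0.08],[0.002,-0.058,0.005,0,0,-5,0.08],[0.002,-0.058,0,0,0,-5,0.08],[0,0,0,0,0,0,0.08]]'
python3 -m pendant '[[0,0,0,0,0,0,0.08]]'
python3 - <<'E'
from h import *
s=ctrl.observe();print(s['eef_pos'],s['tcp_rot'])
cv2.imwrite('pics/w2.png',viewer.grab_frame('wrist'))
E
```

```text
[0.49256079 0.18982926 0.14      ] [0.49204746 0.1907582  0.14      ]
[ 0.50903435 -0.22454086  0.115     ]
time: 2.33
eef_pos: [0.506, -0.2214, 0.2806]
tcp_rot: [-180.0, 0.1, -6.3]
wrist_force: [-0.6, 0.5, -0.1]
grip_width: 0.08
time: 2.45
eef_pos: [0.5062, -0.2183, 0.2812]
tcp_rot: [-180.0, 0.0, -6.1]
wrist_force: [0.0, 0.6, 0.6]
grip_width: 0.0799
[ 0.50616326 -0.21825341  0.28116827] [-1.79956840e+02  3.14996829e-02 -6.05515606e+00]
```

View pics/w2.png

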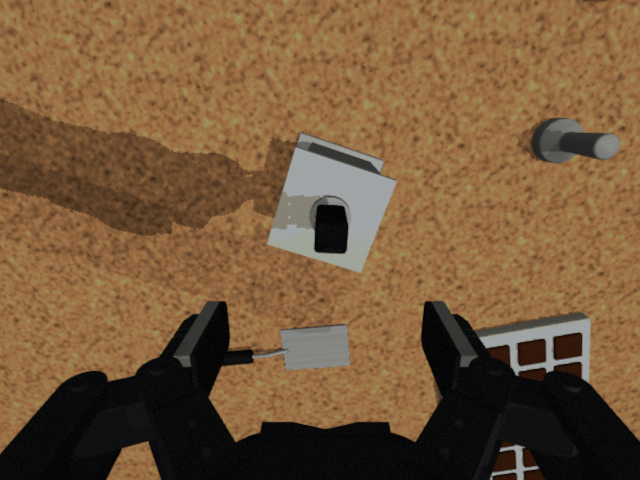

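Run:
```python
from h import *
i=cv2.imread('pics/w2.png')[180:270,280:380]
i=np.clip(i.astype(float)*1.0,0,255); g=255*(i/255)**.45
cv2.imwrite('pics/w2z.png',cv2.resize(g.astype(np.uint8),None,fx=7,fy=6.6,interpolation=cv2.INTER_CUBIC))
```

```text
(no output)
```

View pics/w2z.png

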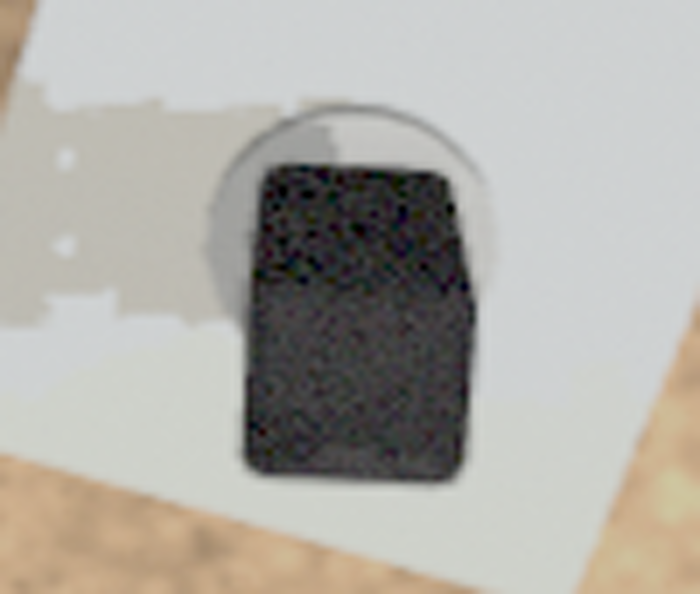

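Run:
```python
from h import *
s=ctrl.observe()
p=ray('wrist',331.4,238.2,.177); print(s['eef_pos'],s['tcp_rot'],p,p-s['eef_pos'])
# flange centre check (bottom at .121 top): crop ellipse x205-492, top 105
print(ray('wrist',280+349/7,180+245/6.6,.121))
```

```text
[ 0.50623839 -0.21783637  0.28134771] [-1.79968474e+02  1.45918065e-02 -6.00570437e+00] [ 0.50890753 -0.22363476  0.177     ] [ 0.00266913 -0.0057984  -0.10434771]
[ 0.50841177 -0.22400912  0.121     ]
```

```bash
python3 -m pendant '[[0.0025,-0.006,-0.02,0,0,-3.3,0.06],[0,0,-0.035,0,0,0,0.06],[0,0,-0.035,0,0,0,0.06],[0,0,-0.03,0,0,0,0.06],[0,0,-0.02,0,0,0,0.06],[0,0,-0.009,0,0,0,0.06],[0,0,0,0,0,0,0.06]]' 40
python3 - <<'E'
from h import *
s=ctrl.observe();print(s['eef_pos'],s['tcp_rot'])
cv2.imwrite('pics/w3.png',viewer.grab_frame('wrist'))
E
```

```text
time: 3.38
eef_pos: [0.5088, -0.2241, 0.1324]
tcp_rot: [-180.0, 0.0, -9.3]
wrist_force: [0.4, -0.1, -0.3]
grip_width: 0.0602
[ 0.50879952 -0.22414754  0.13236292] [-1.79988892e+02  2.11360640e-02 -9.32336543e+00]
```

View pics/w3.png

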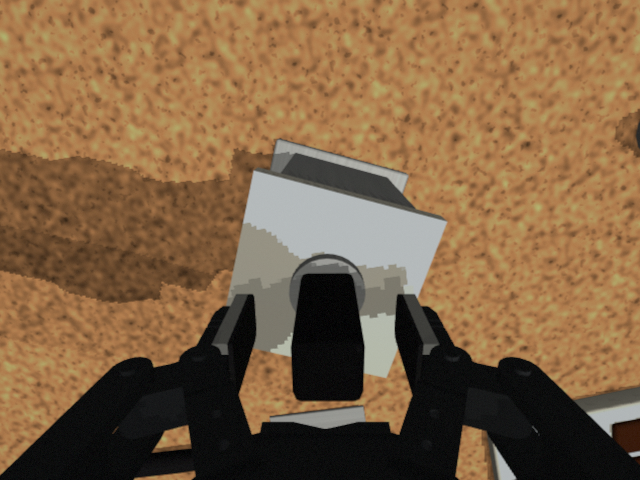

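The handle stands square and centred between the pads (about 292–362 px wide, jaws at 245 and 407). I'll close with a firm grip and lift.

```bash
python3 -m pendant '[[0,0,0,0,0,0,0.015],[0,0,0,0,0,0,0.015],[0,0,0,0,0,0,0.015],[0,0,0,0,0,0,0.015],[0,0,0,0,0,0,0.015]]' 100
python3 -m pendant '[[0,0,0.003,0,0,0,0.015],[0,0,0.03,0,0,0,0.015],[0,0,0.045,0,0,0,0.015],[0,0,0.045,0,0,0,0.015],[0,0,0.03,0,0,0,0.015],[0,0,0,0,0,0,0.015]]'
python3 - <<'E'
from h import *
s=ctrl.observe();print(s['eef_pos'],s['tcp_rot'],s['wrist_force'],s['torque'])
cv2.imwrite('pics/w4.png',viewer.grab_frame('wrist'))
p=s['eef_pos'].copy(); p[2]-=.117; print(proj('wrist',p))
E
```

```text
time: 4.05
eef_pos: [0.5093, -0.2256, 0.1333]
tcp_rot: [180.0, -0.1, -9.4]
wrist_force: [-1.0, 0.2, 6.0]
grip_width: 0.0229
time: 4.8
eef_pos: [0.5095, -0.2258, 0.2869]
tcp_rot: [179.9, -0.2, -9.4]
wrist_force: [0.0, -0.9, -3.5]
grip_width: 0.0229
[ 0.5095112  -0.22575262  0.28693359] [179.94809482  -0.1831082   -9.43802875] [ 0.00439789 -0.86140651 -3.53536195] [-0.05739017  0.00181395 -0.01893539]
[327.43123923 226.43312506]
```

View pics/w4.png

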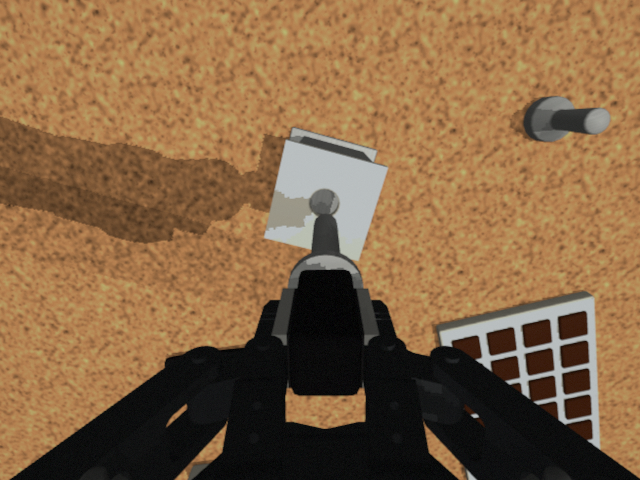

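```bash
python3 -m pendant '[[-0.002,0.035,0,0,0,0,0.015],[-0.002,0.058,0,0,0,0,0.015],[-0.002,0.058,0,0,0,0,0.015],[-0.002,0.058,0,0,0,0,0.015],[-0.002,0.058,0,0,0,0,0.015],[-0.002,0.058,0,0,0,0,0.015],[-0.002,0.055,0,0,0,0,0.015],[-0.003,0.036,0,0,0,0,0.015]]'
python3 -m pendant '[[0,0,0,0,0,0,0.015],[0,0,0,0,0,0,0.015],[0,0,0,0,0,0,0.015]]'
python3 - <<'E'
from h import *
s=ctrl.observe();print(s['eef_pos'],s['tcp_rot'],s['wrist_force'],s['torque'])
cv2.imwrite('pics/w5.png',viewer.grab_frame('wrist'))
i=cv2.imread('pics/w5.png')[160:260,270:390]
g=255*(i/255)**.6
cv2.imwrite('pics/w5z.png',cv2.resize(g.astype(np.uint8),None,fx=6,fy=6,interpolation=cv2.INTER_CUBIC))
E
```

```text
time: 5.85
eef_pos: [0.4906, 0.1927, 0.2824]
tcp_rot: [179.9, 0.2, -9.3]
wrist_force: [0.3, 0.4, -3.7]
grip_width: 0.0231
time: 6.22
eef_pos: [0.4916, 0.1896, 0.2846]
tcp_rot: [180.0, 0.1, -9.5]
wrist_force: [0.6, 0.2, -2.5]
grip_width: 0.0225
[0.49164443 0.1896069  0.28458488] [ 1.79953620e+02  5.48665725e-02 -9.51197971e+00] [ 0.63602643  0.19308245 -2.49929755] [-0.03481575  0.02673844 -0.00315407]
```

View pics/w5z.png

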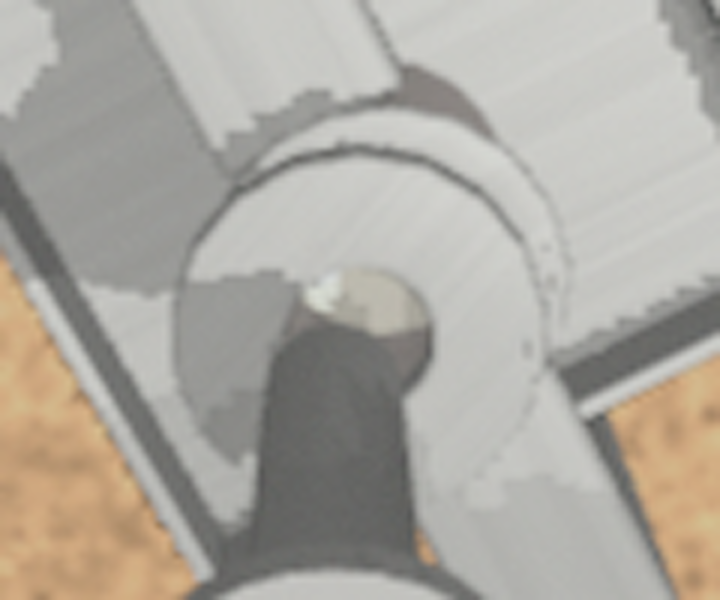

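```bash
cat > ov.py <<'E'
from h import *
def overlay(f,x,y,w,h,k,circs,out):
    i=cv2.imread(f)[y:y+h,x:x+w]; i=(255*(i/255)**.6).astype(np.uint8)
    i=cv2.resize(i,None,fx=k,fy=k,interpolation=cv2.INTER_CUBIC)
    for c,r,col in circs:
        t=np.linspace(0,2*np.pi,60)
        P=np.array([proj('wrist',[c[0]+r*np.cos(a),c[1]+r*np.sin(a),c[2]]) for a in t])
        q=((P-[x,y]+.5)*k).astype(int).reshape(-1,1,2)
        cv2.polylines(i,[q],True,col,1)
    cv2.imwrite(out,i)
E
python3 - <<'E'
from ov import *
s=ctrl.observe();e=s['eef_pos']
overlay('pics/w5.png',270,160,120,100,6,[((.4923,.190,.14),.010,(0,0,255)),((.4923,.190,.14),.026,(0,0,255)),((e[0],e[1],e[2]-.117),.0087,(255,0,0)),((e[0],e[1],e[2]-.117+.1),.018,(0,255,0)),((e[0],e[1],e[2]-.117+.001),.0087,(255,255,0))],'pics/w5o.png')
E
```

```text
(no output)
```

View pics/w5o.png

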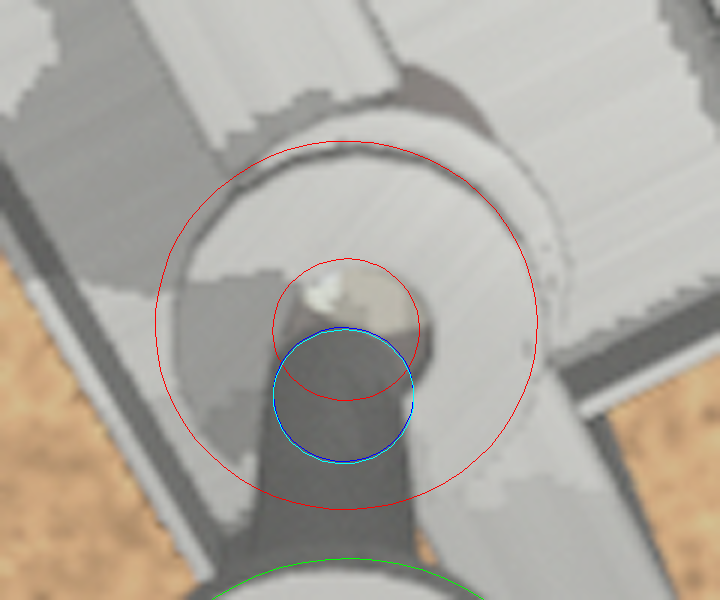

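```bash
python3 -m pendant '[[0.003,-0.001,-0.01,0,0,0,0.015],[0,0,-0.009,0,0,0,0.015],[0,0,0,0,0,0,0.015],[0,0,0,0,0,0,0.015]]'
python3 - <<'E'
from ov import *
s=ctrl.observe();e=s['eef_pos'];print(e,s['tcp_rot'],s['wrist_force'],s['torque'])
cv2.imwrite('pics/w6.png',viewer.grab_frame('wrist'))
overlay('pics/w6.png',270,160,120,100,6,[((.494,.1886,.14),.010,(0,0,255)),((.494,.1886,.14),.026,(0,0,255)),((e[0]-.0008,e[1]+.0001,e[2]-.117),.0087,(255,0,0)),((e[0]-.0008,e[1]+.0001,e[2]-.117+.1),.018,(0,255,0))],'pics/w6o.png')
E
```

```text
time: 6.78
eef_pos: [0.4947, 0.1896, 0.2663]
tcp_rot: [180.0, 0.0, -9.4]
wrist_force: [0.9, 0.8, -1.6]
grip_width: 0.0229
[0.49467551 0.18961526 0.26628631] [ 1.79996165e+02  7.50702991e-03 -9.43361257e+00] [ 0.93973778  0.82561457 -1.56637515] [0.05693558 0.00604985 0.04024351]
```

View pics/w6o.png

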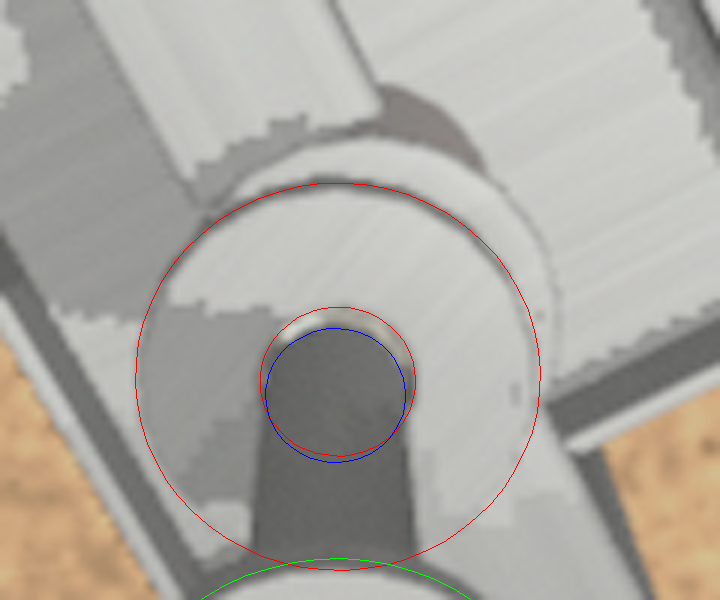

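```bash
python3 -m pendant '[[0,-0.001,-0.006,0,0,0,0.015],[0,0,-0.001,0,0,0,0.015],[0,0,-0.001,0,0,0,0.015],[0,0,0,0,0,0,0.015]]'
python3 -m pendant '[[0,0,-0.0015,0,0,0,0.015],[0,0,-0.0005,0,0,0,0.015]]'
```

```text
time: 7.32
eef_pos: [0.4947, 0.1887, 0.2583]
tcp_rot: [180.0, 0.0, -9.4]
wrist_force: [-0.3, 0.4, -2.6]
grip_width: 0.0227
time: 7.58
eef_pos: [0.4948, 0.1887, 0.2562]
tcp_rot: [180.0, -0.0, -9.4]
wrist_force: [1.0, -0.0, -2.9]
grip_width: 0.0228
```

```bash
python3 -m pendant '[[0,0,-0.001,0,0,0,0.015],[0,0,-0.0005,0,0,0,0.015]]'
python3 -m pendant '[[0,0,-0.001,0,0,0,0.015],[0,0,-0.0005,0,0,0,0.015]]'
```

```text
time: 7.82
eef_pos: [0.4947, 0.1887, 0.2547]
tcp_rot: [180.0, 0.0, -9.4]
wrist_force: [-0.4, -0.4, -2.0]
grip_width: 0.0226
time: 8.07
eef_pos: [0.4948, 0.1887, 0.2532]
tcp_rot: [180.0, 0.0, -9.4]
wrist_force: [-0.4, -0.2, -2.3]
grip_width: 0.023
```

The tip is below the bush top with no contact force, so it is in the hole. I'll carry on, watching the lateral force.

```bash
python3 -m pendant '[[0,0,-0.0015,0,0,0,0.015],[0,0,-0.0015,0,0,0,0.015],[0,0,-0.0015,0,0,0,0.015],[0,0,-0.0015,0,0,0,0.015]]'
python3 -m pendant '[[0,0,-0.002,0,0,0,0.015],[0,0,-0.002,0,0,0,0.015],[0,0,-0.002,0,0,0,0.015],[0,0,-0.001,0,0,0,0.015]]'
```

```text
time: 8.57
eef_pos: [0.4947, 0.1887, 0.2472]
tcp_rot: [180.0, 0.0, -9.4]
wrist_force: [0.7, -1.2, -3.6]
grip_width: 0.0227
time: 9.07
eef_pos: [0.4947, 0.1887, 0.2401]
tcp_rot: [180.0, 0.0, -9.4]
wrist_force: [1.1, 0.1, -3.2]
grip_width: 0.0228
```

```bash
python3 -m pendant '[[0,0,-0.002,0,0,0,0.015],[0,0,-0.002,0,0,0,0.015],[0,0,-0.002,0,0,0,0.015]]'
python3 -m pendant '[[0,0,-0.002,0,0,0,0.015],[0,0,-0.002,0,0,0,0.015],[0,0,-0.002,0,0,0,0.015]]'
python3 -m pendant '[[0,0,-0.002,0,0,0,0.015],[0,0,-0.002,0,0,0,0.015],[0,0,-0.002,0,0,0,0.015]]'
```

```text
time: 9.45
eef_pos: [0.4948, 0.1887, 0.2341]
tcp_rot: [180.0, 0.0, -9.4]
wrist_force: [-0.6, 0.1, -3.2]
grip_width: 0.0229
time: 9.82
eef_pos: [0.4948, 0.1887, 0.2282]
tcp_rot: [-180.0, -0.0, -9.4]
wrist_force: [-0.0, -0.4, -2.7]
grip_width: 0.0227
time: 10.2
eef_pos: [0.4948, 0.1887, 0.2222]
tcp_rot: [-180.0, 0.0, -9.4]
wrist_force: [0.5, -0.8, -2.0]
grip_width: 0.0233
```

```bash
python3 -m pendant '[[0,0,-0.002,0,0,0,0.015],[0,0,-0.002,0,0,0,0.015],[0,0,-0.002,0,0,0,0.015]]'
python3 -m pendant '[[0,0,-0.002,0,0,0,0.015],[0,0,-0.002,0,0,0,0.015],[0,0,-0.002,0,0,0,0.015]]'
python3 -m pendant '[[0,0,-0.002,0,0,0,0.015],[0,0,-0.002,0,0,0,0.015],[0,0,-0.002,0,0,0,0.015]]'
```

```text
time: 10.58
eef_pos: [0.4948, 0.1887, 0.2162]
tcp_rot: [-180.0, -0.0, -9.4]
wrist_force: [-0.7, -0.3, 0.6]
grip_width: 0.0229
time: 10.95
eef_pos: [0.4949, 0.1888, 0.2121]
tcp_rot: [-179.9, -0.1, -9.4]
wrist_force: [-1.6, -0.5, 8.0]
grip_width: 0.0228
time: 11.32
eef_pos: [0.495, 0.1887, 0.2061]
tcp_rot: [-179.9, -0.1, -9.4]
wrist_force: [-2.9, -0.4, 7.9]
grip_width: 0.0225
```

```bash
python3 -m pendant '[[0,0,-0.002,0,0,0,0.015],[0,0,-0.002,0,0,0,0.015],[0,0,-0.002,0,0,0,0.015],[0,0,-0.002,0,0,0,0.015]]'
python3 -m pendant '[[0,0,-0.002,0,0,0,0.015],[0,0,-0.002,0,0,0,0.015],[0,0,-0.002,0,0,0,0.015],[0,0,-0.002,0,0,0,0.015]]'
python3 -m pendant '[[0,0,-0.002,0,0,0,0.015],[0,0,-0.002,0,0,0,0.015],[0,0,-0.002,0,0,0,0.015],[0,0,-0.002,0,0,0,0.015]]'
```

```text
time: 11.82
eef_pos: [0.4949, 0.1887, 0.1981]
tcp_rot: [-179.9, -0.1, -9.4]
wrist_force: [-2.9, -1.6, 7.7]
grip_width: 0.0231
time: 12.32
eef_pos: [0.4949, 0.1887, 0.19]
tcp_rot: [-179.9, -0.1, -9.4]
wrist_force: [-2.8, -1.3, 7.8]
grip_width: 0.0231
time: 12.82
eef_pos: [0.4948, 0.1887, 0.1816]
tcp_rot: [-180.0, -0.1, -9.4]
wrist_force: [-2.3, -0.8, 1.7]
grip_width: 0.0228
```

```bash
python3 -m pendant '[[0,0,-0.002,0,0,0,0.015],[0,0,-0.002,0,0,0,0.015],[0,0,-0.002,0,0,0,0.015],[0,0,-0.001,0,0,0,0.015]]'
python3 -m pendant '[[0,0,-0.002,0,0,0,0.015],[0,0,-0.002,0,0,0,0.015],[0,0,-0.002,0,0,0,0.015],[0,0,0,0,0,0,0.015]]'
python3 - <<'E'
from h import *
cv2.imwrite('pics/s7.png',viewer.grab_frame('side'))
cv2.imwrite('pics/w7.png',viewer.grab_frame('wrist'))
crop('pics/s7.png',220,130,120,120,5,'pics/s7z.png')
E
```

```text
time: 13.32
eef_pos: [0.4947, 0.1887, 0.1729]
tcp_rot: [180.0, 0.0, -9.4]
wrist_force: [-0.2, -0.4, -2.8]
grip_width: 0.0229
time: 13.82
eef_pos: [0.4946, 0.1887, 0.1671]
tcp_rot: [180.0, 0.0, -9.4]
wrist_force: [-0.1, -0.5, -1.9]
grip_width: 0.0229
```

View pics/s7z.png

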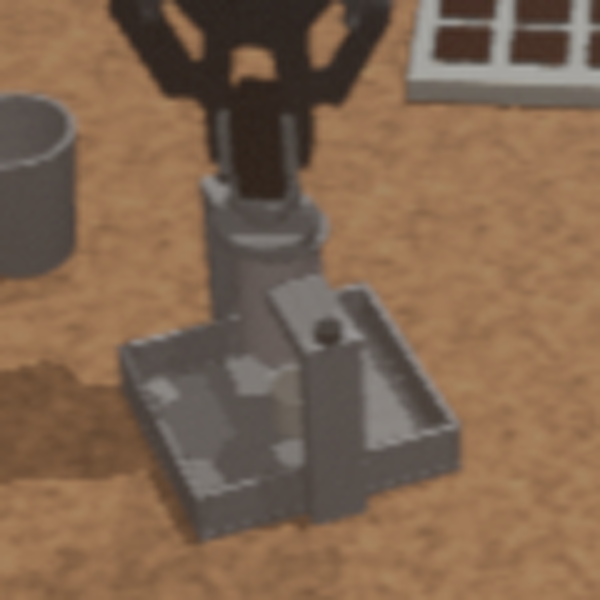

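View pics/w7.png

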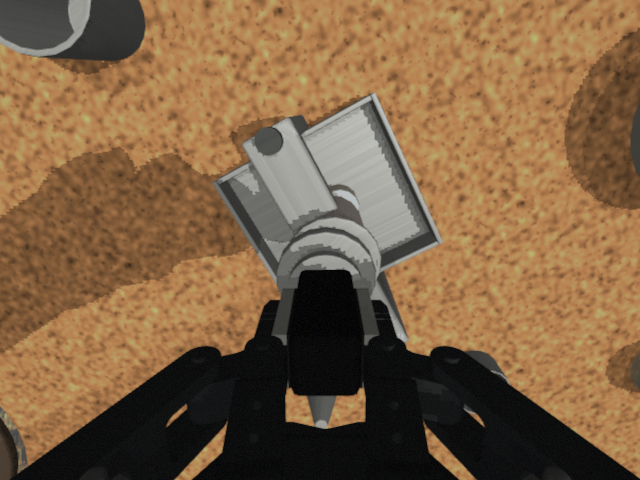

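The force is back to the free weight, and the plug shows in the tray below the barrel (side crop ≈(288,400), wrist ≈(345,195)). I'll draw the rod out.

```bash
python3 -m pendant '[[0,0,0.006,0,0,0,0.015],[0,0,0.012,0,0,0,0.015],[0,0,0.015,0,0,0,0.015],[0,0,0.015,0,0,0,0.015],[0,0,0.015,0,0,0,0.015],[0,0,0.018,0,0,0,0.015],[0,0,0.02,0,0,0,0.015],[0,0,0.02,0,0,0,0.015]]'
python3 -m pendant '[[0,0,0.004,0,0,0,0.015],[0,0,0,0,0,0,0.015]]'
python3 - <<'E'
from h import *
cv2.imwrite('pics/w8.png',viewer.grab_frame('wrist'))
cv2.imwrite('pics/s8.png',viewer.grab_frame('side'))
crop('pics/s8.png',220,130,120,120,5,'pics/s8z.png')
E
```

```text
time: 14.92
eef_pos: [0.4948, 0.1888, 0.2898]
tcp_rot: [-180.0, -0.0, -9.4]
wrist_force: [-1.0, 0.6, -2.8]
grip_width: 0.023
time: 15.18
eef_pos: [0.4949, 0.1888, 0.2923]
tcp_rot: [-180.0, -0.0, -9.4]
wrist_force: [0.3, -1.5, -2.9]
grip_width: 0.0231
```

View pics/w8.png

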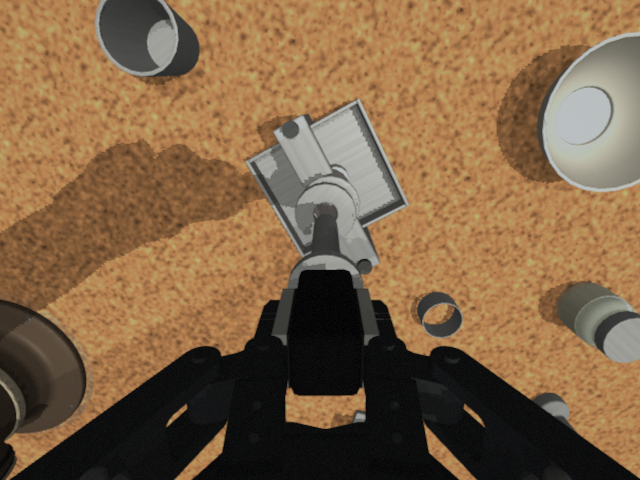

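View pics/s8z.png

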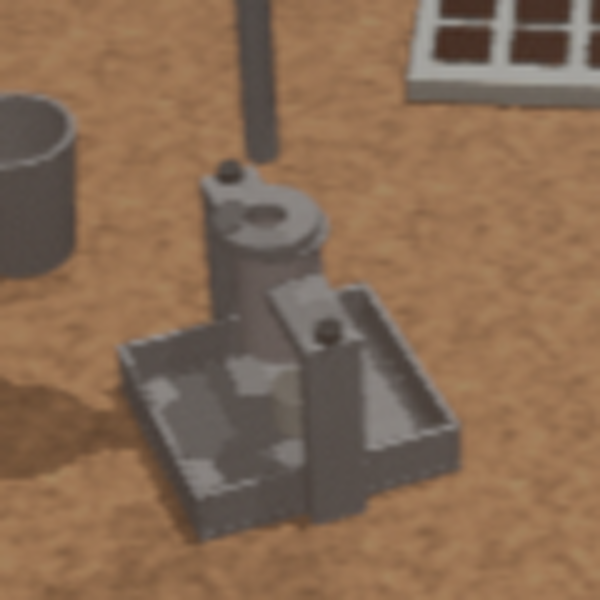

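The rod is out and the plug stays in the tray. Back to the holder.

```bash
python3 -m pendant '[[0.002,-0.035,0,0,0,0,0.015],[0.002,-0.058,0,0,0,0,0.015],[0.002,-0.058,0,0,0,0,0.015],[0.002,-0.058,0,0,0,0,0.015],[0.002,-0.058,0,0,0,0,0.015],[0.002,-0.058,0,0,0,0,0.015],[0.001,-0.055,0,0,0,0,0.015],[0.0015,-0.0345,0,0,0,0,0.015]]'
python3 -m pendant '[[0,0,0,0,0,0,0.015],[0,0,0,0,0,0,0.015],[0,0,0,0,0,0,0.015],[0,0,0,0,0,0,0.015]]'
python3 - <<'E'
from ov import *
s=ctrl.observe();e=s['eef_pos'];print(e,s['tcp_rot'])
cv2.imwrite('pics/w9.png',viewer.grab_frame('wrist'))
overlay('pics/w9.png',250,120,160,130,5,[((e[0]-.0008,e[1]+.0001,e[2]-.117),.0087,(255,0,0)),((.509,-.2245,.115),.013,(0,0,255))],'pics/w9o.png')
E
```

```text
time: 16.27
eef_pos: [0.5086, -0.2282, 0.2911]
tcp_rot: [-180.0, 0.1, -9.6]
wrist_force: [-0.3, 0.9, -2.7]
grip_width: 0.023
time: 16.77
eef_pos: [0.5094, -0.2249, 0.2925]
tcp_rot: [180.0, -0.0, -9.3]
wrist_force: [-0.2, 0.8, -2.1]
grip_width: 0.0228
[ 0.50938424 -0.22486461  0.292485  ] [ 1.79999842e+02 -1.70163123e-02 -9.34505527e+00]
```

View pics/w9o.png

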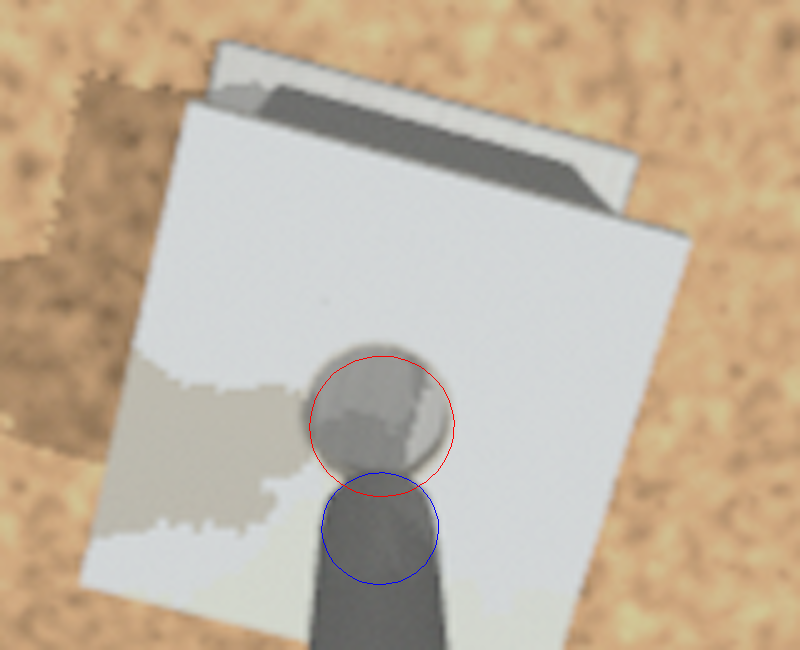

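```bash
python3 -m pendant '[[0,0.002,-0.02,0,0,0,0.015],[0,0,-0.02,0,0,0,0.015],[0,0,-0.012,0,0,0,0.015],[0,0,-0.005,0,0,0,0.015],[0,0,-0.003,0,0,0,0.015],[0,0,0,0,0,0,0.015]]'
python3 - <<'E'
from ov import *
s=ctrl.observe();e=s['eef_pos'];print(e)
cv2.imwrite('pics/w10.png',viewer.grab_frame('wrist'))
overlay('pics/w10.png',250,120,160,130,5,[],'pics/w10o.png')
E
```

```text
time: 17.58
eef_pos: [0.5094, -0.2239, 0.2327]
tcp_rot: [180.0, -0.0, -9.4]
wrist_force: [-0.1, 0.3, -3.1]
grip_width: 0.0227
[ 0.50939662 -0.22388696  0.23265601]
```

View pics/w10o.png

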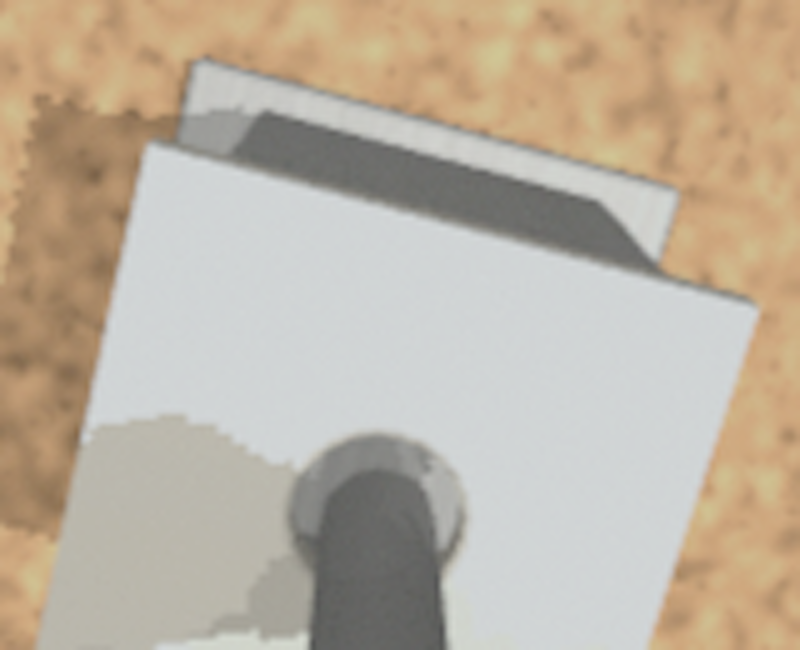

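The tip is centred in the hole within about 1 mm. I'll lower it.

```bash
python3 -m pendant '[[0,0.0005,-0.008,0,0,0,0.015],[0,0,-0.008,0,0,0,0.015],[0,0,-0.008,0,0,0,0.015],[0,0,-0.004,0,0,0,0.015]]'
python3 -m pendant '[[0,0,-0.015,0,0,0,0.015],[0,0,-0.015,0,0,0,0.015],[0,0,-0.015,0,0,0,0.015],[0,0,-0.012,0,0,0,0.015],[0,0,-0.006,0,0,0,0.015],[0,0,-0.003,0,0,0,0.015],[0,0,0,0,0,0,0.015]]'
```

```text
time: 18.12
eef_pos: [0.5089, -0.2232, 0.2033]
tcp_rot: [-180.0, 0.1, -9.4]
wrist_force: [1.0, -0.2, -2.7]
grip_width: 0.0229
time: 19.0
eef_pos: [0.5094, -0.2234, 0.1384]
tcp_rot: [180.0, -0.0, -9.4]
wrist_force: [0.7, -0.0, -2.8]
grip_width: 0.023
```

```bash
python3 -m pendant '[[0,0,-0.002,0,0,0,0.015],[0,0,-0.001,0,0,0,0.015],[0,0,-0.001,0,0,0,0.015]]'
python3 -m pendant '[[0,0,-0.0005,0,0,0,0.015],[0,0,0,0,0,0,0.015]]'
python3 -m pendant '[[0,0,-0.0005,0,0,0,0.015],[0,0,0,0,0,0,0.015]]'
```

```text
time: 19.38
eef_pos: [0.5093, -0.2234, 0.1344]
tcp_rot: [180.0, -0.0, -9.4]
wrist_force: [-0.6, -0.5, -3.1]
grip_width: 0.0233
time: 19.62
eef_pos: [0.5092, -0.2233, 0.1338]
tcp_rot: [-180.0, 0.0, -9.4]
wrist_force: [0.1, -0.5, -3.0]
grip_width: 0.0229
time: 19.88
eef_pos: [0.5093, -0.2233, 0.1333]
tcp_rot: [180.0, -0.0, -9.4]
wrist_force: [-0.5, -0.1, -3.0]
grip_width: 0.0227
```

```bash
python3 -m pendant '[[0,0,-0.0005,0,0,0,0.015],[0,0,0,0,0,0,0.015]]'
python3 -m pendant '[[0,0,-0.0005,0,0,0,0.015],[0,0,0,0,0,0,0.015]]'
python3 -m pendant '[[0,0,-0.0005,0,0,0,0.015],[0,0,0,0,0,0,0.015]]'
```

```text
time: 20.12
eef_pos: [0.5093, -0.2234, 0.1333]
tcp_rot: [180.0, -0.0, -9.4]
wrist_force: [-1.3, 0.4, 1.7]
grip_width: 0.0228
time: 20.38
eef_pos: [0.5093, -0.2233, 0.1333]
tcp_rot: [180.0, -0.1, -9.4]
wrist_force: [-2.8, 0.5, 6.2]
grip_width: 0.0231
time: 20.62
eef_pos: [0.5093, -0.2234, 0.1333]
tcp_rot: [180.0, -0.1, -9.4]
wrist_force: [-4.7, 1.0, 9.7]
grip_width: 0.0228
```

Seated: the flange is on the plate at TCP z 0.1333, the same as at pick-up. I'll release slowly and then retreat upward.

```bash
python3 -m pendant '[[0,0,0.0012,0,0,0,0.015],[0,0,0,0,0,0,0.03],[0,0,0,0,0,0,0.045],[0,0,0,0,0,0,0.06],[0,0,0,0,0,0,0.06],[0,0,0,0,0,0,0.06]]' 20
python3 - <<'E'
from h import *
cv2.imwrite('pics/w11.png',viewer.grab_frame('wrist'))
E
python3 -m pendant '[[0,0,0.01,0,0,0,0.06],[0,0,0.03,0,0,0,0.06],[0,0,0.04,0,0,0,0.06],[0,0,0.04,0,0,0,0.06],[0,0,0.03,0,0,0,0.06],[0,0,0,0,0,0,0.06],[0,0,0,0,0,0,0.06]]'
python3 - <<'E'
from h import *
cv2.imwrite('pics/w12.png',viewer.grab_frame('wrist'))
cv2.imwrite('pics/s12.png',viewer.grab_frame('side'))
cv2.imwrite('pics/t12.png',viewer.grab_frame('top'))
crop('pics/s12.png',230,130,120,240,2.5,'pics/s12z.png')
E
```

```text
time: 21.38
eef_pos: [0.5092, -0.2233, 0.1329]
tcp_rot: [-180.0, 0.0, -9.4]
wrist_force: [0.0, 0.0, 0.1]
grip_width: 0.0597
time: 22.3
eef_pos: [0.5092, -0.2233, 0.2826]
tcp_rot: [-180.0, 0.0, -9.4]
wrist_force: [0.2, 1.3, -0.6]
grip_width: 0.06
```

View pics/w12.png

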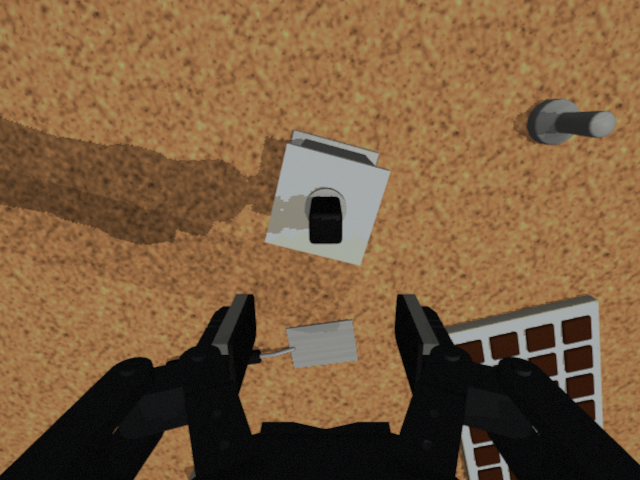

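View pics/s12.png

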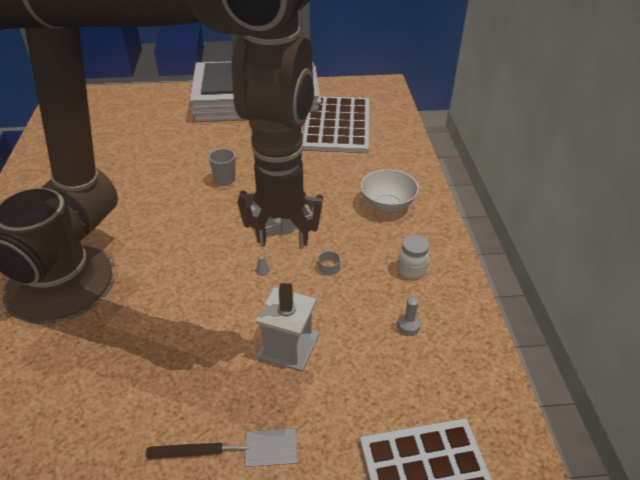

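View pics/t12.png

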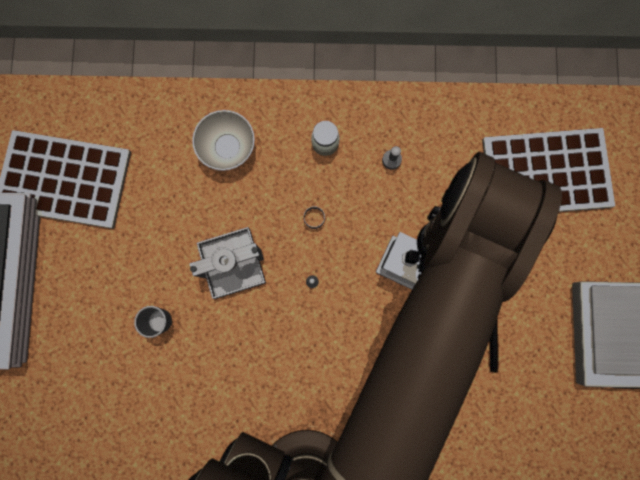

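The rod stands upright with its flange on the plate, looking the same as at the start. The bystanders are unmoved and the gripper is clear of everything.

```bash
python3 -c "
from station import ctrl
print(ctrl.observe()['wrist_force']); print(ctrl.sign_off())"
```

```text
[ 0.2051392  -0.63067655 -0.66390945]
the job is handed in; nothing more can be done
None
```

I pushed the plug out into the drip tray, put the rod back in its holder and handed the job in at about 22.5 s.

- **Finding the hole:** I lined the rod's tip up with the bush's hole using the wrist camera. It went in on the first try with no measurable contact force.
- **Pushing the plug out:** The rod met the plug about 40 mm below the bush's top and pushed it with about 11 N, with up to about 3 N sideways. The force then dropped back to the rod's own weight.
- **Plug:** The side and wrist pictures showed it lying in the tray, and the side picture showed it still there after I drew the rod out. It is partly hidden by a post, and in the final pictures the arm and the stand cover it, so I did not see it again at the very end.
- **Rod:** It seated at the same height as at pick-up (TCP z 0.1333 m) and I released it. The last pictures show it upright with its flange on the plate, and the gripper about 90 mm above it, touching nothing.
- **Other things:** None of them shows any shift in the last pictures. The spatula's blade is hidden by the arm from above but looks unmoved from the side.
- **Disagreement:** Camera position readings differed by about 2 mm between wrist angles. I therefore placed the rod by comparing its tip with the hole in the same picture.

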